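# Dock the nozzle rack and draw it tight with the cam hook

## Robot

A 6-joint arm with a two-finger parallel gripper is mounted at the origin on a cart in front of the work surface, level with it; the furniture and walls round the work are solid. World frame = base frame: x ahead of the robot, y to its left, z up, the work surface at z = 0. Lengths are in m, angles in rad, forces in N, time in s.
With the tool pointing down it reaches from about 0.25 to 0.775 m from the base axis. Payload 4 kg.
Tool frame: the origin (TCP) lies at the very end of the fingers, on their centre line; the grasp point (between the pads) lies 19 mm behind it (robot.pinch_z is the distance from the TCP to the grasp point, in m); z points along the fingers, y is the line along which they close (so a half turn about z gives the same grasp; the last joint's range is limited). The gripper opens to 94 mm and grips with 3 to 60 N. Pads are 16 mm wide; open, the fingers measure 119 mm over their backs; the gripper's body (75 mm by 177 mm) begins 78 mm behind the grasp point.
Start: joints at [-1.215, 0.087, 1.371, -0, 1.684, -0.103], TCP at [0.244, -0.493, 0.206] pointing down, gripper open.
Joint ranges: [-3.1, 3.1], [-0.76, 2.03], [0.27, 2.55], [-1.08, 4.22], [0.17, 2.65], [-2.57, 2.57]. Speed limits (rad/s): [2.79, 2.79, 3.14, 3.14, 3.14, 3.14].

## Interface

Orientations are given as [roll, pitch, yaw] about the fixed x, y, z axes, in that order (R = Rz(yaw) Ry(pitch) Rx(roll)).
In Python, from bench import robot gives the robot as it stands.
- The arm moves only by the tool arm_command, never from a script. Its argument "targets" is one flat list of numbers, 7 for each row, row after row: the turn, a rotation vector about the tool's x, y, z in degrees, then the shift along the tool's x, y, z in mm, then the closure, from -1 (fully open) to 1 (shut). In form: [ax, ay, az, x, y, z, hand, ax, ay, az, x, y, z, hand, ...]. A call has 1 to 20 rows; each row is the pose to reach, as a shift and turn from the pose commanded when the call began, along the tool's axes at that moment; what a row does not reach only later rows make up. A row lasts 1/10 s, in which the tool goes at most 50 mm and 8.59 degrees, less where a joint would pass 70% of its speed; a pose out of reach is approached as far as the arm can. A call with a gripper value outside its range is refused whole. The fingers move at their own pace and stop on an object; the grip force is fixed at half the most. Time passes only in rows, so rows that repeat a pose let the fingers close. It gives the time, the measured TCP pose, the force, the opening and the grip force at its end, in the units of the state.
- robot.get_obs(): the state, without advancing time (a new reading comes with each control period).
- robot.snapshot(name): name is "scene" or "top" or "wrist"; returns a dict with "color" (384x512x3 uint8, red, green, blue), "range_z" (384x512 float32, m along the optical axis (not along the pixel's ray), 0 where there is no reading), "fx", "fy", "cx", "cy" (pixels), "T" (4x4, takes a point from camera to world coordinates); the wrist camera has in their place "T_tool_cam" (4x4, takes a point from camera to tool coordinates, whose origin is the TCP and whose axes are the flange's). Camera axes: x right, y down, z forward; pixel columns grow to the right and rows downward; lengths in m; the calibration is good to about 2 mm. A picture is of the moment at which its call begins: read the wrist's pose just before it.
- robot.close_job(): hands the job in; it is judged then, once.
The state is a dict: "time": time; "joint_positions": joint angles; "qvel": joint speeds; "joint_torque": joint torques, N m; "tool_pos": TCP position; "ee_rot": TCP orientation; "wrist_force": force on the tool from outside, world axes, zero at the start; "wrist_torque": the same for the moment, N m; "width": finger opening in m; "finger_force": force on a finger pad.
Only numpy, scipy, OpenCV 4.12 (cv2) and the standard library are available. Lean on these libraries where they do the work, as an engineer would, in place of code of your own. Each camera call takes 0.05 s, during which the arm holds its last target. There are 200 camera calls.

## Task

Dock the loose nozzle rack to the anchor plate: push its draw bolt straight into the slot, against the spring plungers, so that the bolt's pin stands inside the open mouth of the cam hook, and let go. Then take the knob of the cam's crank and turn it clockwise (seen from above) about half a turn, until the hook has drawn the rack snugly tight against the rubber seat, and no further: feel for where it comes tight, do not overtighten it, and do not ram the rack in. Keep the rack level and leave the other things on the table where they are.

Things in the scene. Friction and masses are not known exactly. Their poses are not given: they have to be found in the camera images.
- dock: steel anchor plate fixed to the table, 108 x 112 x 8 mm, with a cam on top. Origin: on the cam's upright axis, at table height; x points from the slot to the cam (the way the bolt goes in), z up. Two cheeks on its -x side (41 mm high, x -56 to -46 mm) leave an upright slot 15 mm wide, y -7.5 to 7.5, open at the top and at both ends
- slot_mouth (a point): middle of the slot's mouth, 62 mm before the cam's axis, 24 mm high, axes as the dock's. Beside it (y 11 to 49 mm either side) black rubber seat strips, face at this x but worn: up to 2.5 mm more or less, unmeasured, so the angle where the cam comes tight differs. A spring plunger stands 5 mm out of each (y +-33 mm, 20 mm high); pressed flush, both together push back about 8 N
- cam (a joint): turn of the cam, rad, grows clockwise seen from above; friction 0.04 N m, range -0.6 to 4.2. Starts open, -0.5 to 0, mouth to the slot. With the pin inside, the hook draws it in from about 1.5 to 2 on, first against the springs alone (pull 8 to 15 N); it comes up to the seat somewhere in 2.2 to 3.4, then the pull rises by some 80 to 90 N per rad. Snug: 20 to 35 N. Stays where it is left
- hook_nose (a point): round nose of the cam's hook, 43 mm from the cam's axis, 27 mm high. The hook is a steel band 6 mm thick, 22 to 32 mm high, spiralling from the nose anticlockwise (seen from above): inner radius 40 mm at the nose, 4.8 mm less per rad behind it, 206 degrees long. The nose passes the slot's middle line at cam = 0.5
- crank_knob (a point): free-spinning upright black knob, 14 mm thick, 42 to 83 mm high (point at 66), on the cam's crank, radius 42 mm; at cam = 0 it lies 1.75 rad anticlockwise from the dock's x. Pinch from above, fingertips above 44 mm, and lead it round clockwise; the hand need not turn. Force along its path: 1 N empty, 2 to 5 N against the springs, 6.5 to 9 N when snug, over 11 N too tight
- rack: loose wooden nozzle rack, 84 x 116 mm, 25 mm high (front plate 37 mm), 0.45 to 0.75 kg, three nozzles (up to 75 mm high) fixed on top beside the handle. Origin: under the middle of its front face, at its underside; x points out of the front face along the bolt. Starts 55 to 85 mm short of docked, up to 0.25 rad askew. Docked: its x axis on the dock's x axis, front face on the seat
- rack_handle (a point): on the rack's upright handle plate, 42 mm behind the front face, 53 mm above the underside: plate 12 mm thick (rack x), 46 mm wide (rack y), 25 to 69 mm high. Pinch it from above across its thickness; axes as the rack's
- bolt_pin (a point): upright steel pin of the draw bolt, 8 mm thick, 12 to 34 mm high, 37 mm before the front face; point at 27 mm. The bolt's tongue is 12 mm wide, 8 mm at the pin, 12 to 18 mm high. The hook catches the pin only if it is within 34 mm of the cam's axis (let go, the rack springs back up to 5 mm from the seat); docked tight it is 22 to 27 mm from the axis
- tape_roll: roll of tape lying flat, 98 x 96 x 25 mm, origin under its centre; bystander
- ring_cutter: plain metal ring cutter, 57 mm across, 30 mm high, origin under its centre; bystander

How it is judged:
On the way, in this order (a step that is already met when the one before it is completed fails the run):
1. the bolt's pin has been pushed through the slot into the mouth of the still open hook (x of bolt_pin in the frame of dock above -0.034 m and y of bolt_pin in the frame of dock between -0.006 and 0.006 m and value of joint cam below 0.3 rad), for 0.2 s.
2. the cam has been turned and its hook pulls the rack tight onto the seat (value of joint cam above 2 rad and contact force between rack and dock above 18 N), for 0.2 s.
At the end, for the whole second after the job is handed in: Rack upright and square to the dock (0.05 rad), bolt pin no more than 28 mm from the cam axis, cam turned past 2.0 rad and its hook pulling on the rack with more than 15 N (snug on the seat; never over 45 N), all at rest (value of joint cam above 2 rad and contact force between rack and dock above 15 N and x of bolt_pin in the frame of dock above -0.028 m and angle between the x axis of rack and the x axis of dock, either way round below 0.05 rad and angle between rack's own z axis and vertical below 0.05 rad and linear speed of rack below 0.01 m/s); the robot touches nothing.
It fails at once if the rack is rammed into the dock or the bolt overtightened: more than 45 N between the rack and the dock with its cam (contact force between rack and dock above 45 N).
It fails at once if the rack is tipped by more than 0.35 rad (angle between rack's own z axis and vertical above 0.35 rad).
It fails at once if a bystander is moved by more than 3 cm (distance of any of tape_roll, ring_cutter from where it was at the start of the episode above 0.03 m).
It also fails if it takes over 64 s, if anything falls off the work surface, if the arm or the gripper's body presses on something with over 40 N, if the wrist force passes 120 N, or if a joint passes its speed limit or range.

## Working session

There is one attempt and no reset: what is moved stays moved. The work goes in short steps, Python scripts to look and compute and a tool call to move; the robot and the scene stay as the last step left them, time stands still between calls to the robot, and variables do not carry over. Pictures are saved under pics/ and viewed, at most 10 in all, crops included, and the job is handed in when it is done.

Besides the shell and the picture viewer there is one more tool, called after "Call:" by a JSON object that holds its "op" and its "data", one argument or row to a line. arm_command: Moves the arm, as the interface text tells. Its arguments: {"type":"object","properties":{"targets":{"type":"array"}},"required":["targets"]}

```bash
mkdir -p pics; ls; cat > h.py <<'E'
from bench import robot
import numpy as np, cv2
def snap(n):
    s=robot.snapshot(n); return s
def world(s,T=None):
    T=s["T"] if T is None else T
    z=s["range_z"]; v,u=np.mgrid[:z.shape[0],:z.shape[1]]
    P=np.stack([(u-s["cx"])/s["fx"]*z,(v-s["cy"])/s["fy"]*z,z],-1)
    W=P@T[:3,:3].T+T[:3,3]; W[z==0]=np.nan
    return W
E
python3 - <<'E'
from h import *
print(robot.get_obs())
for n in("top","scene"):
    s=snap(n); cv2.imwrite(f"pics/{n}.png",s["color"][:,:,::-1]); np.savez(n+".npz",W=world(s),**s)
    print(n,s["T"].round(3),s["fx"],s["cx"],s["cy"])
E
```

```text
pics
{'time': 0.0, 'joint_positions': array([-1.21505625e+00,  8.79020451e-02,  1.37220959e+00, -3.27287596e-05,
        1.68357800e+00, -1.03065121e-01]), 'qvel': array([ 0.00096698,  0.00184174, -0.00161991,  0.00117393, -0.00033874,
        0.00099095]), 'joint_torque': array([-1.63345503e-04, -3.40186858e+01, -3.02426291e+01,  7.17604277e-02,
        3.29782872e-02, -1.73851477e-04]), 'tool_pos': array([ 0.24339911, -0.49261796,  0.20435577]), 'ee_rot': array([-3.13950346e+00, -1.83386331e-04,  4.58801354e-01]), 'wrist_force': array([ 0.22517376, -0.67365317,  0.0276925 ]), 'wrist_torque': array([ 0.01584505, -0.01630544,  0.02371931]), 'finger_force': 0.0, 'width': 0.0944865768327567}
top [[-0.051 -0.976  0.213  0.386]
 [-0.999  0.05  -0.01  -0.294]
 [-0.001 -0.213 -0.977  0.992]
 [ 0.     0.     0.     1.   ]] 462.8849250365962 254.93839687630734 199.22616936064017
scene [[ 0.778 -0.388  0.494  0.065]
 [-0.628 -0.5    0.596 -0.931]
 [ 0.015 -0.774 -0.633  0.745]
 [ 0.     0.     0.     1.   ]] 496.9769416659996 265.20123816268864 199.56817183356677
```

View pics/top.png

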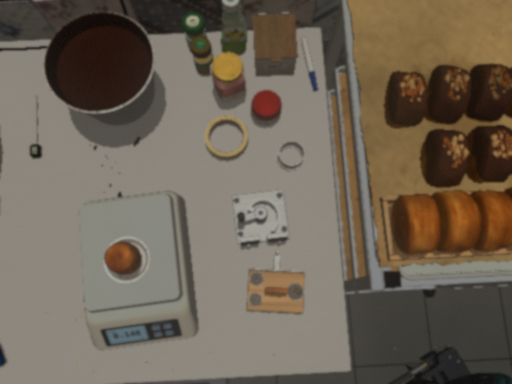

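The top view shows the dock at about (261,218), the rack below it at (275,290) with its bolt pointing up, the tape roll at (226,137) and the ring cutter at (290,155). Next I'll enlarge the dock and rack.

```bash
python3 - <<'E'
from h import *
a=np.load("top.npz"); c=a["color"][180:325,220:320,::-1]
c1=cv2.resize(c,None,fx=4,fy=4,interpolation=cv2.INTER_CUBIC)
b=np.load("scene.npz"); 
W=b["W"]; 
cv2.imwrite("pics/crop.png",c1)
W=a["W"]
def P(u,v): return W[v,u].round(3)
R=W[265:316,240:312].reshape(-1,3); C=a["color"][265:316,240:312].reshape(-1,3).astype(int)
m=(R[:,2]>.015)&(R[:,2]<.032); print("rack top",m.sum(),cv2.minAreaRect(R[m,:2].astype(np.float32)*1000))
m=(R[:,2]>.05); print("handle/nozzles",R[m].mean(0))
D=W[185:250,228:294].reshape(-1,3)
for lo,hi in((.004,.013),(.035,.05),(.06,.1)):
    m=(D[:,2]>lo)&(D[:,2]<hi); print(lo,m.sum(),cv2.minAreaRect(D[m,:2].astype(np.float32)*1000) if m.sum()>3 else 0, D[m].mean(0))
E
```

```text
rack top 1817 ((409.1449279785156, -336.16021728515625), (115.9347152709961, 94.9918212890625), 83.92035675048828)
handle/nozzles [ 0.40412336 -0.33622404  0.06429936]
0.004 1716 ((563.8325805664062, -314.11553955078125), (141.4455108642578, 138.38111877441406), 86.03480529785156) [ 0.56585372 -0.31269077  0.00830513]
0.035 523 ((549.5189819335938, -313.37286376953125), (92.0981216430664, 98.40885925292969), 4.0233378410339355) [ 0.53362355 -0.3104559   0.04079154]
0.06 55 ((552.3943481445312, -271.9749755859375), (14.176216125488281, 14.492119789123535), 42.13873291015625) [ 0.55211114 -0.2723706   0.08059331]
```

View pics/crop.png

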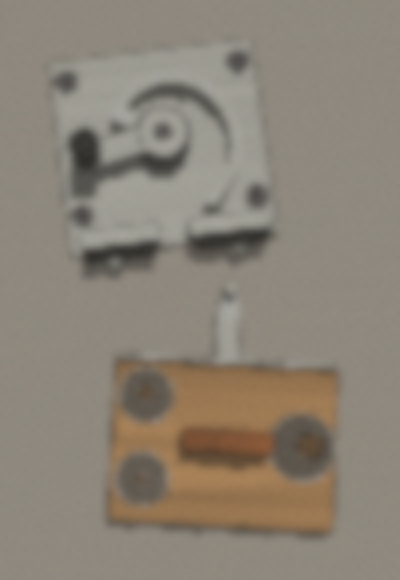

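View pics/scene.png

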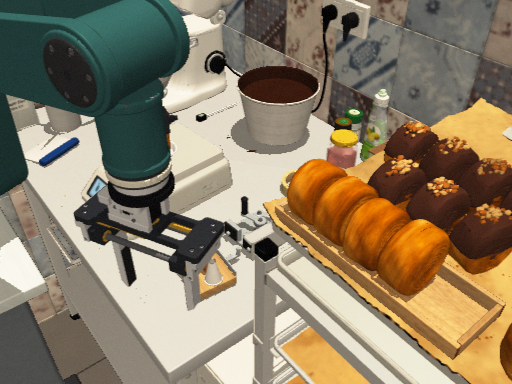

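```bash
cat >> h.py <<'E'
from scipy.spatial.transform import Rotation as Ro
def pose():
    o=robot.get_obs(); return np.array(o["tool_pos"]),Ro.from_euler("xyz",o["ee_rot"]),o
def rel(p,yaw):
    q,R,o=pose(); T=Ro.from_euler("xyz",[np.pi,0,yaw])
    print("rot deg",(R.inv()*T).as_rotvec(degrees=True).round(1),"shift mm",(R.inv().apply(np.array(p)-q)*1000).round(1))
def wrist():
    p,R,o=pose(); s=robot.snapshot("wrist"); T=np.eye(4); T[:3,:3]=R.as_matrix(); T[:3,3]=p
    T=T@s["T_tool_cam"]; return s,T,world(s,T)
E
python3 - <<'E'
from h import *
s,T,W=wrist(); print(s["T_tool_cam"].round(3),s["fx"],T.round(2)); rel([.44,-.33,.32],np.pi/2-.09)
E
```

```text
[[-0.    -0.969 -0.247  0.07 ]
 [ 1.     0.    -0.001 -0.001]
 [ 0.001 -0.247  0.969 -0.179]
 [ 0.     0.     0.     1.   ]] 322.90206410903227 [[ 0.44 -0.87 -0.22  0.31]
 [-0.9  -0.43 -0.11 -0.46]
 [-0.    0.25 -0.97  0.38]
 [ 0.    0.    0.    1.  ]]
rot deg [ -0.1  -0.1 -58.6] shift mm [ 248.3  -59.  -115.3]
```

Call:
{"op": "arm_command", "data": {
  "targets": [0,0,-30,125,-30,-20,-1,0,0,-58.6,248,-59,-20,-1,0,0,-58.6,248,-59,-20,-1,0,0,-58.6,248,-59,-20,-1,0,0,-58.6,248,-59,-20,-1,0,0,-58.6,248,-59,-20,-1,0,0,-58.6,248,-59,-20,-1,0,0,-58.6,248,-59,-20,-1,0,0,-58.6,248,-59,-20,-1,0,0,-58.6,248,-59,-20,-1]
}}

```text
time: 1.15
tool_pos: [0.4394, -0.3307, 0.2253]
ee_rot: [-3.141, -0.0, 1.479]
wrist_force: [0.3, 0.5, -0.0]
width: 0.0941
finger_force: 0.0
```

```bash
python3 - <<'E'
from h import *
s,T,W=wrist(); cv2.imwrite("pics/w1.png",s["color"][:,:,::-1]); np.savez("w1.npz",W=W,Tw=T,**s); o=pose(); print(o[0],o[2]["ee_rot"],o[2]["time"])
E
```

```text
[ 0.43942327 -0.33075791  0.22537713] [-3.14148034e+00 -5.35084613e-05  1.47925505e+00] 1.2
```

View pics/w1.png

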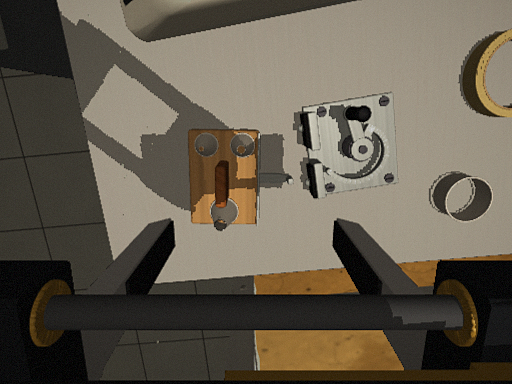

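The wrist view shows the rack handle at (222,180), the pin at (289,180), the cam hub at (361,149), the knob at (357,113) and the dock cheeks at about x=310, y 130–180.

```bash
python3 - <<'E'
from h import *
a=np.load("w1.npz"); W=a["W"]; hsv=cv2.cvtColor(a["color"],cv2.COLOR_RGB2HSV)
def reg(u0,u1,v0,v1,lo,hi):
    w=W[v0:v1,u0:u1].reshape(-1,3); return w[(w[:,2]>lo)&(w[:,2]<hi)]
def rect(p): 
    r=cv2.minAreaRect((p[:,:2]*1000).astype(np.float32)); return [np.round(x,1) for x in r]
for n,arg in dict(plate=(295,405,85,205,.004,.012),cheeks=(295,322,95,205,.036,.045),knob=(340,378,90,130,.07,.09),hub=(345,380,130,170,.03,.06),
  racktop=(180,262,120,230,.02,.03),front=(245,265,120,235,.032,.042),handle=(205,235,150,205,.064,.074),pin=(278,297,170,190,.028,.04),bolt=(260,297,170,190,.01,.022)).items():
    p=reg(*arg); print(n,len(p),p.mean(0).round(4),rect(p) if len(p)>3 else 0)
print(W[149,361],W[180,289])
for u in range(278,298,2): print(u,W[180,u].round(3))
E
```

```text
plate 4946 [ 0.563  -0.3098  0.0082] [array([ 558. , -313.8]), array([112.7, 112.1]), np.float64(4.3)]
cheeks 862 [ 0.5077 -0.3119  0.0405] [array([ 508.8, -317.1]), array([14.8, 98.2]), np.float64(4.3)]
knob 231 [ 0.5495 -0.2729  0.0814] [array([ 550.8, -273.1]), array([15.5, 15. ]), np.float64(25.5)]
hub 724 [ 0.5621 -0.3096  0.0398] [array([ 566.9, -316.2]), array([45.5, 40. ]), np.float64(84.1)]
racktop 4683 [ 0.4013 -0.3339  0.0252] [array([ 401.7, -336.8]), array([116.3,  85.2]), np.float64(84.0)]
front 225 [ 0.4408 -0.3301  0.0369] [array([ 435.4, -340.2]), array([110.3,  16. ]), np.float64(85.0)]
handle 448 [ 0.4018 -0.3351  0.0685] [array([ 401.8, -335.4]), array([42.3, 12.1]), np.float64(82.9)]
pin 43 [ 0.4797 -0.3443  0.0333] [array([ 479.6, -344.6]), array([7.5, 7.2]), np.float64(86.4)]
bolt 267 [ 0.4607 -0.3424  0.0179] [array([ 463.4, -343. ]), array([11.6, 37.5]), np.float64(84.0)]
[ 0.55945029 -0.31328653  0.04532387] [ 0.47859975 -0.34394375  0.03302325]
278 [ 0.467 -0.346  0.017]
280 [ 0.469 -0.346  0.018]
282 [ 0.471 -0.346  0.019]
284 [ 0.474 -0.347  0.019]
286 [ 0.476 -0.347  0.019]
288 [ 0.477 -0.344  0.034]
290 [ 0.48  -0.344  0.034]
292 [ 0.482 -0.344  0.034]
294 [ 0.488 -0.352  0.   ]
296 [ 0.491 -0.352 -0.   ]
```

Call:
{"op": "arm_command", "data": {
  "targets": [0,0,0.9,-8,-37,50,-0.3,0,0,0.9,-8,-37,90,-0.3,0,0,0.9,-8,-37,120,-0.3,0,0,0.9,-8,-37,140,-0.3,0,0,0.9,-8,-37,160,-0.3,0,0,0.9,-8,-37,175,-0.3,0,0,0.9,-8,-37,187,-0.3,0,0,0.9,-8,-37,187,-0.3]
}}

```text
time: 2.0
tool_pos: [0.401, -0.3343, 0.0366]
ee_rot: [-3.139, -0.002, 1.465]
wrist_force: [-0.3, 0.0, 0.6]
width: 0.0611
finger_force: 0.0
```

Call:
{"op": "arm_command", "data": {
  "targets": [0,0,0,0,0,0,0.3,0,0,0,0,0,0,0.6,0,0,0,0,0,0,1,0,0,0,0,0,0,1,0,0,0,0,0,0,1,0,0,0,0,0,0,1,0,0,0,0,0,0,1,0,0,0,0,0,0,1]
}}

```text
time: 2.8
tool_pos: [0.4025, -0.3351, 0.0386]
ee_rot: [3.141, 0.0, 1.466]
wrist_force: [1.3, -0.3, 0.0]
width: 0.0122
finger_force: 30.0
```

```bash
python3 - <<'E'
from h import *
s,T,W=wrist(); cv2.imwrite("pics/w2.png",s["color"][:,:,::-1]); rel([.3998,-.3254,pose()[0][2]],np.pi/2+.075); o=pose()[2]; print(o["wrist_force"],o["width"],o["finger_force"])
E
```

```text
rot deg [  0.    0.  -10.3] shift mm [ 9.4 -3.8 -0. ]
[0.82122416 0.93764941 0.05223074] 0.012064963501764857 30.00009834766388
```

View pics/w2.png

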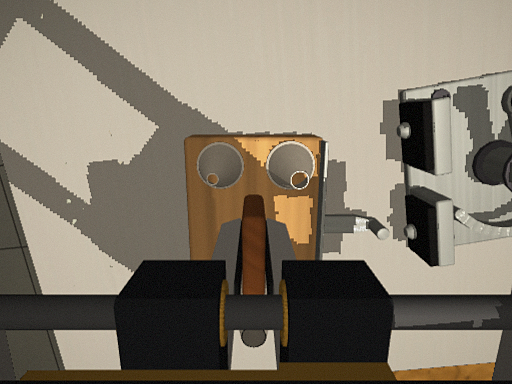

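The handle is gripped. The wrist view shows the pin at (382,232) and the slot gap at (425,182). Next I'll square the rack up in front of the slot.

Call:
{"op": "arm_command", "data": {
  "targets": [0,0,-1.5,1.5,-1,0,1,0,0,-3,3,-1.5,0,1,0,0,-4.5,4.5,-2,0,1,0,0,-6,6,-2.5,0,1,0,0,-7.5,7.5,-3,0,1,0,0,-9,9,-4,0,1,0,0,-10.3,9.4,-4,0,1,0,0,-10.3,9.4,-4,0,1,0,0,-10.3,9.4,-4,0,1]
}}

```text
time: 3.75
tool_pos: [0.3991, -0.325, 0.0386]
ee_rot: [-3.141, -0.0, 1.646]
wrist_force: [-0.2, -0.1, 2.6]
width: 0.0119
finger_force: 30.0
```

```bash
cat > m.py <<'E'
from h import *
s,T,W=wrist(); cv2.imwrite("pics/w3.png",s["color"][:,:,::-1]); np.savez("w3.npz",W=W,Tw=T,**s)
p,R,o=pose(); print(p,o["ee_rot"],o["wrist_force"])
yaw=.075; c,sn=np.cos(yaw),np.sin(yaw)
D=W[:260]-np.array([.5623,-.3132,0]); X=D[...,0]*c+D[...,1]*sn; Y=-D[...,0]*sn+D[...,1]*c; Z=D[...,2]
def st(n,m):
    if m.sum()<5: print(n,m.sum());return
    q=np.stack([X[m],Y[m]],1)*1000; print(n,m.sum(),"mean",q.mean(0).round(1),"min",q.min(0).round(1),"max",q.max(0).round(1),"z",(Z[m].mean()*1000).round(1))
st("pin",(Z>.03)&(Z<.038)&(X>-.1)&(X<-.068)&(abs(Y)<.02))
ch=(Z>.037)&(Z<.046)&(X>-.07)&(X<-.044)
st("cheek+",ch&(Y>0)&(Y<.06)); st("cheek-",ch&(Y<0)&(Y>-.06))
st("bolt",(Z>.015)&(Z<.021)&(X>-.118)&(X<-.09)&(abs(Y)<.02))
# edges of slot and of the front plate
m=ch&(Y>0)&(Y<.06)&(Z>.038)
for lo,hi in((-.056,-.052),(-.052,-.048)):
    mm=ch&(X>lo)&(X<hi); print("slot",lo,(Y[mm&(Y>0)].min()*1000).round(1) if (mm&(Y>0)).any() else 0,(Y[mm&(Y<0)].max()*1000).round(1) if (mm&(Y<0)).any() else 0)
m=(Z>.033)&(Z<.041)&(X<-.1)&(X>-.15)
for y in np.arange(-.05,.06,.01):
    k=m&(abs(Y-y)<.003); 
    if k.sum()>2: print("front",y.round(2),(X[k].max()*1000).round(1))
m=ch
for y in np.arange(-.05,.06,.01):
    k=m&(abs(Y-y)<.003)
    if k.sum()>2: print("cheek",y.round(2),(X[k].min()*1000).round(1),(X[k].max()*1000).round(1))
E
python3 m.py
```

```text
[ 0.39914052 -0.32505399  0.03865003] [-3.14132389e+00 -4.34923698e-04  1.64588470e+00] [-0.05914482 -0.14537967  2.31759831]
pin 154 mean [-86.8  -0.7] min [-90.4  -4.9] max [-82.2   2.8] z 33.4
cheek+ 2024 mean [-54.6  29.3] min [-61.8   6.7] max [-46.2  49. ] z 40.5
cheek- 321 mean [-54.1 -11.5] min [-62.1 -16.3] max [-46.7  -7.7] z 40.2
bolt 738 mean [-104.4   -0.7] min [-117.9   -7.4] max [-90.    5.1] z 17.9
slot -0.056 6.7 -7.7
slot -0.052 7.0 -7.8
front -0.02 -123.7
front -0.01 -123.5
front 0.0 -123.3
front 0.01 -123.2
front 0.02 -123.1
front 0.03 -123.3
front 0.04 -123.2
front 0.05 -123.2
cheek -0.01 -62.1 -46.7
cheek 0.01 -61.8 -46.6
cheek 0.02 -61.6 -46.3
cheek 0.03 -61.8 -46.3
cheek 0.04 -61.7 -46.2
cheek 0.05 -61.4 -46.3
```

View pics/w3.png

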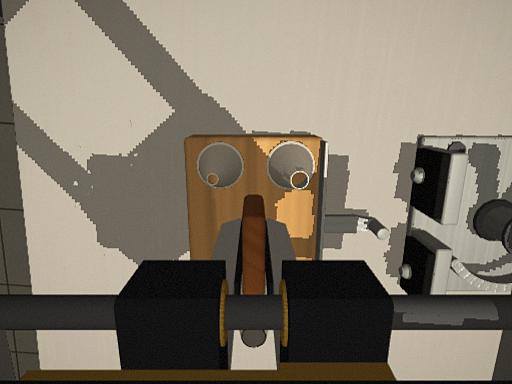

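Call:
{"op": "arm_command", "data": {
  "targets": [0,0,0,0.4,4,0,1,0,0,0,0.4,8,0,1,0,0,0,0.4,12,0,1,0,0,0,0.4,16,0,1,0,0,0,0.3,20,0,1,0,0,0,0.3,24,0,1,0,0,0,0.3,27,0,1,0,0,0,0.3,30,0,1,0,0,0,0.3,33,0,1,0,0,0,0.2,36,0,1,0,0,0,0.2,38,0,1,0,0,0,0.2,40,0,1]
}}

```text
time: 5.0
tool_pos: [0.4391, -0.3221, 0.0387]
ee_rot: [-3.141, 0.0, 1.646]
wrist_force: [-4.1, 0.2, 5.0]
width: 0.012
finger_force: 30.0
```

```bash
sed -i 's/X<-.068/X<-.036/; s/X>-.1)&(X<-.036/X>-.06)\&(X<-.036/; s/X>-.118)&(X<-.09/X>-.082)\&(X<-.063/; s/(X<-.1)&(X>-.15)/(X<-.072)\&(X>-.11)/' m.py; python3 m.py
```

```text
[ 0.43945346 -0.32211902  0.03865876] [-3.14121909e+00  3.36404444e-05  1.64586086e+00] [-3.67373076 -0.22806019  5.04309022]
pin 326 mean [-50.   -5.3] min [-60.  -19.9] max [-36.    9.9] z 33.7
cheek+ 1911 mean [-54.3  29.4] min [-61.7   7.7] max [-46.4  49. ] z 40.6
cheek- 311 mean [-53.8 -11.5] min [-61.4 -16.3] max [-46.8  -7.7] z 40.2
bolt 438 mean [-70.8  -0.8] min [-79.1  -7.1] max [-63.   5.] z 17.9
slot -0.056 7.7 -7.8
slot -0.052 7.7 -7.7
front -0.01 -83.3
front 0.0 -83.3
front 0.01 -83.1
front 0.02 -83.2
front 0.03 -83.2
front 0.04 -83.1
front 0.05 -83.1
cheek -0.01 -61.1 -46.8
cheek 0.01 -61.1 -46.4
cheek 0.02 -61.7 -46.8
cheek 0.03 -61.4 -46.6
cheek 0.04 -61.5 -46.5
cheek 0.05 -61.3 -46.5
```

Call:
{"op": "arm_command", "data": {
  "targets": [0,0,0,0.5,2,0,1,0,0,0,0.7,5,0,1,0,0,0,0.7,8,0,1,0,0,0,0.7,11,0,1,0,0,0,0.7,14,0,1,0,0,0,0.7,15,0,1,0,0,0,0.7,16,0,1,0,0,0,0.7,17,0,1,0,0,0,0.7,18,0,1,0,0,0,0.7,18,0,1]
}}

```text
time: 6.05
tool_pos: [0.4564, -0.3201, 0.0386]
ee_rot: [-3.14, -0.0, 1.646]
wrist_force: [-6.6, 0.7, 6.5]
width: 0.012
finger_force: 30.0
```

Call:
{"op": "arm_command", "data": {
  "targets": [0,0,0,0,0.7,0,1,0,0,0,0,1.4,0,1,0,0,0,0,2,0,1,0,0,0,0,2.5,0,1,0,0,0,0,2.5,0,1]
}}

```text
time: 6.55
tool_pos: [0.4579, -0.32, 0.0387]
ee_rot: [-3.138, -0.0, 1.646]
wrist_force: [-8.5, 0.3, 7.7]
width: 0.0117
finger_force: 30.0
```

Call:
{"op": "arm_command", "data": {
  "targets": [0,0,0,0,0.7,0,1,0,0,0,0,1.4,0,1,0,0,0,0,2,0,1,0,0,0,0,2,0,1]
}}

```text
time: 6.95
tool_pos: [0.4591, -0.3199, 0.0388]
ee_rot: [-3.136, -0.0, 1.645]
wrist_force: [-10.1, 0.1, 8.7]
width: 0.012
finger_force: 30.0
```

```bash
sed -i 's/(X<-.072)&(X>-.11)/(X<-.055)\&(X>-.08)/' m.py; python3 m.py
```

```text
[ 0.45912787 -0.31993083  0.03878995] [-3.13593303e+00 -4.62608305e-04  1.64544439e+00] [-10.60388834  -0.51752661   9.09822518]
pin 148 mean [-53.3  -9.3] min [-59.7 -19.3] max [-36.3   9. ] z 33.8
cheek+ 2039 mean [-54.9  29.4] min [-65.3   0.1] max [-46.2  55. ] z 40.4
cheek- 311 mean [-54.9 -10.8] min [-65.2 -15.9] max [-46.4  -0.4] z 39.8
bolt 0
slot -0.056 7.3 -7.7
slot -0.052 6.8 -7.6
front -0.01 -55.0
front 0.0 -63.2
front 0.01 -55.1
front 0.02 -55.2
front 0.03 -55.2
front 0.04 -55.1
front 0.05 -55.3
cheek -0.01 -64.7 -46.4
cheek 0.0 -65.2 -63.2
cheek 0.01 -65.0 -46.5
cheek 0.02 -65.0 -46.5
cheek 0.03 -65.3 -46.2
cheek 0.04 -65.2 -46.2
cheek 0.05 -65.1 -46.3
```

Call:
{"op": "arm_command", "data": {
  "targets": [0,0,0,0,0,0,0.7,0,0,0,0,0,0,0.3,0,0,0,0,0,0,0.3,0,0,0,0,0,0,0.3,0,0,0,0,0,-20,0.3,0,0,0,0,0,-50,0.3,0,0,0,0,0,-90,0.3,0,0,0,0,0,-130,0.3,0,0,0,0,0,-170,0.3,0,0,0,0,0,-170,0.3]
}}

```text
time: 8.0
tool_pos: [0.4647, -0.3215, 0.2161]
ee_rot: [3.131, 0.009, 1.646]
wrist_force: [1.0, 0.2, 0.9]
width: 0.0328
finger_force: 0.0
```

```bash
cat > m2.py <<'E'
from h import *
s,T,W=wrist(); cv2.imwrite("pics/w4.png",s["color"][:,:,::-1])
p,R,o=pose(); print(p,o["ee_rot"],o["wrist_force"])
yaw=.072; c,sn=np.cos(yaw),np.sin(yaw)
D=W[:260]-np.array([.5623,-.3132,0]); X=D[...,0]*c+D[...,1]*sn; Y=-D[...,0]*sn+D[...,1]*c; Z=D[...,2]
def st(n,m):
    if m.sum()<5: print(n,m.sum());return
    q=np.stack([X[m],Y[m]],1)*1000; print(n,m.sum(),"mean",q.mean(0).round(1),"min",q.min(0).round(1),"max",q.max(0).round(1),"z",(Z[m].mean()*1000).round(1))
st("pin",(Z>.0325)&(Z<.0375)&(X>-.036)&(X<-.018)&(abs(Y)<.012))
k=(Z>.077)&(Z<.09)&(np.hypot(X,Y)<.06); st("knob",k); print("world",W[:260][k].mean(0))
h=(Z>.064)&(Z<.074)&(X<-.09)&(X>-.12)&(abs(Y)<.03); r=cv2.minAreaRect((np.stack([X[h],Y[h]],1)*1000).astype(np.float32)); print("handle",r)
m=(Z>.033)&(Z<.0385)&(X<-.06)&(X>-.08)
for y in np.arange(-.05,.06,.02):
    k=m&(abs(Y-y)<.003); print("front",y.round(2),(X[k].max()*1000).round(1) if k.any() else 0)
E
python3 m2.py
```

```text
[ 0.46356144 -0.32066685  0.21251265] [3.13498474 0.00544285 1.64626561] [ 0.32701329  0.50755635 -0.66895303]
pin 38 mean [-28.4  -0.2] min [-31.9  -4.1] max [-24.9   2.8] z 33.9
knob 213 mean [-9.6 41.3] min [-16.5  33.4] max [-1.4 48.9] z 82.0
world [ 0.54975733 -0.27272945  0.08195435]
handle ((-107.3099136352539, -0.5776844024658203), (11.621910095214844, 45.814083099365234), 0.04626169800758362)
front -0.05 -65.2
front -0.03 -60.0
front -0.01 -60.1
front 0.01 -60.9
front 0.03 -60.6
front 0.05 -61.0
```

View pics/w4.png

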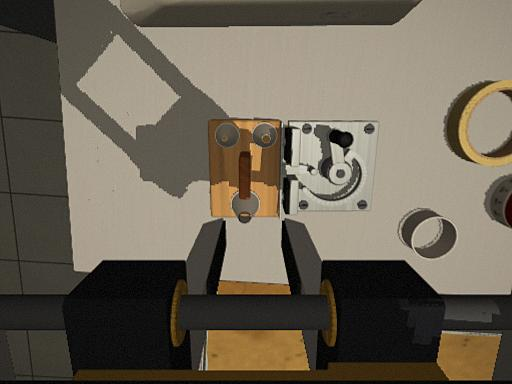

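```bash
python3 - <<'E'
from h import *
rel([.5504,-.2730,.048],np.pi/2+.074)
E
```

```text
rot deg [0.4 0.3 0.1] shift mm [ 41.9  89.1 164.9]
```

Call:
{"op": "arm_command", "data": {
  "targets": [0,0,0,20,40,20,0,0,0,0,42,80,60,0,0,0,0,42,89,90,0,0,0,0,42,89,95,0,0,0,0,42,89,95,0,0,0,0,42,89,95,0]
}}

```text
time: 8.65
tool_pos: [0.547, -0.272, 0.1146]
ee_rot: [3.141, 0.001, 1.645]
wrist_force: [-0.5, -0.6, 0.8]
width: 0.0469
finger_force: 0.0
```

```bash
python3 - <<'E'
from h import *
rel([.5504,-.2730,.048],np.pi/2+.074); print(pose()[0])
E
```

```text
rot deg [0.1 0.1 0. ] shift mm [-1.2  3.2 66.6]
[ 0.54701107 -0.27201817  0.11461267]
```

Call:
{"op": "arm_command", "data": {
  "targets": [0,0,0,-1,3,25,0,0,0,0,-1,3,45,0,0,0,0,-1,3,60,0,0,0,0,-1,3,66,0,0,0,0,-1,3,66,0,0,0,0,-1,3,66,0.3,0,0,0,-1,3,66,0.6,0,0,0,-1,3,66,1,0,0,0,-1,3,66,1,0,0,0,-1,3,66,1,0,0,0,-1,3,66,1,0,0,0,-1,3,66,1]
}}

```text
time: 9.85
tool_pos: [0.5508, -0.2722, 0.0482]
ee_rot: [3.14, 0.001, 1.646]
wrist_force: [1.7, 1.0, 2.6]
width: 0.0136
finger_force: 30.0
```

```bash
cat > k.py <<'E'
from h import *
import sys
p,R,o=pose(); C=np.array([.5623,-.3132]); d=p[:2]-C; r=np.hypot(*d); th=np.arctan2(d[1],d[0]); cam=1.75-(th-.073)
t=np.array([np.sin(th),-np.cos(th)]); f=np.array(o["wrist_force"])
print("t",round(o["time"],2),"r",(r*1000).round(1),"cam",cam.round(3),"Ft",(-f[:2]@t).round(2),"Fr",(f[:2]@d/r).round(2),"F",f.round(1),"w",o["width"])
for c in map(float,sys.argv[1:]):
    a=1.75-c+.073; q=np.array([*(C+.042*np.array([np.cos(a),np.sin(a)])),p[2]])
    print(c,(R.inv().apply(q-p)*1000).round(1))
E
python3 k.py 0.1 0.2 .3 .4 .5 .6 .7 .8 .9 1.0 1.1 1.2 1.3 1.4 1.5 1.6 1.7 1.8
```

```text
t 9.85 r 42.6 cam -0.021 Ft -1.9 Fr 0.54 F [1.7 1.  2.6] w 0.013583169308076326
0.1 [0.1 5.2 0. ]
0.2 [0.3 9.4 0. ]
0.3 [-0.  13.5  0. ]
0.4 [-0.8 17.7  0. ]
0.5 [-1.9 21.7  0. ]
0.6 [-3.4 25.6  0. ]
0.7 [-5.3 29.4  0. ]
0.8 [-7.6 32.9  0.1]
0.9 [-10.2  36.2   0.1]
1.0 [-13.2  39.2   0.1]
1.1 [-16.4  41.9   0.1]
1.2 [-19.8  44.3   0.1]
1.3 [-23.5  46.3   0.1]
1.4 [-27.4  47.9   0.1]
1.5 [-31.4  49.1   0.1]
1.6 [-35.5  49.9   0.1]
1.7 [-39.7  50.4   0.1]
1.8 [-43.9  50.3   0.1]
```

Call:
{"op": "arm_command", "data": {
  "targets": [0,0,0,0.3,2.5,0,1,0,0,0,0.3,5.2,0,1,0,0,0,0.3,9.4,0,1,0,0,0,0,13.5,0,1,0,0,0,-0.8,17.7,0,1,0,0,0,-1.9,21.7,0,1,0,0,0,-3.4,25.6,0,1,0,0,0,-5.3,29.4,0,1,0,0,0,-7.6,32.9,0,1,0,0,0,-10.2,36.2,0,1,0,0,0,-13.2,39.2,0,1,0,0,0,-16.4,41.9,0,1,0,0,0,-16.4,41.9,0,1,0,0,0,-16.4,41.9,0,1]
}}

```text
time: 11.25
tool_pos: [0.5951, -0.2849, 0.0482]
ee_rot: [3.138, 0.0, 1.646]
wrist_force: [4.8, 2.9, 4.4]
width: 0.0138
finger_force: 30.0
```

```bash
python3 k.py 1.2 1.3 1.4 1.5 1.6 1.7 1.8 1.9 2.0
```

```text
t 11.25 r 43.3 cam 1.11 Ft -0.98 Fr 5.5 F [4.8 2.9 4.4] w 0.013828181296132875
1.2 [-3.9  1.1  0. ]
1.3 [-7.6  3.1  0. ]
1.4 [-11.5   4.7   0. ]
1.5 [-15.5   5.9   0. ]
1.6 [-19.6   6.7   0. ]
1.7 [-23.8   7.2   0. ]
1.8 [-28.    7.1   0. ]
1.9 [-32.2   6.7   0. ]
2.0 [-36.3   5.9   0. ]
```

```bash
sed -i 's/\[.5623,-.3132\]/[.5637,-.3125]/' k.py; python3 k.py 1.2 1.3 1.4 1.5 1.6 1.7 1.8
```

```text
t 11.25 r 41.8 cam 1.101 Ft -1.03 Fr 5.49 F [4.8 2.9 4.4] w 0.013828181296132875
1.2 [-3.3  2.5  0. ]
1.3 [-7.   4.5  0. ]
1.4 [-10.9   6.1   0. ]
1.5 [-14.9   7.4   0. ]
1.6 [-19.    8.2   0. ]
1.7 [-23.2   8.6   0. ]
1.8 [-27.4   8.6   0. ]
```

Call:
{"op": "arm_command", "data": {
  "targets": [0,0,0,-1.5,2,0,1,0,0,0,-3,3,0,1,0,0,0,-5,4.2,0,1,0,0,0,-7,5,0,1,0,0,0,-9,6,0,1,0,0,0,-10.9,6.7,0,1,0,0,0,-13,7.4,0,1,0,0,0,-14.9,8,0,1,0,0,0,-14.9,8,0,1]
}}

```text
time: 12.15
tool_pos: [0.6034, -0.3, 0.0481]
ee_rot: [3.139, 0.001, 1.646]
wrist_force: [4.3, 1.9, 5.3]
width: 0.014
finger_force: 30.0
```

```bash
python3 k.py 1.6 1.7 1.8 1.9 2.0 2.1
```

```text
t 12.15 r 41.7 cam 1.517 Ft 0.53 Fr 4.67 F [4.3 1.9 5.3] w 0.013994390728410579
1.6 [-3.3  1.   0. ]
1.7 [-7.5  1.4  0. ]
1.8 [-11.7   1.4   0. ]
1.9 [-15.9   1.    0. ]
2.0 [-20.    0.1   0. ]
2.1 [-24.   -1.1   0. ]
```

Call:
{"op": "arm_command", "data": {
  "targets": [0,0,0,-1.5,1.4,0,1,0,0,0,-3.3,2,0,1,0,0,0,-5.4,2.2,0,1,0,0,0,-7.5,2.4,0,1,0,0,0,-9.6,2.4,0,1,0,0,0,-11.7,2.4,0,1,0,0,0,-13.8,2.2,0,1,0,0,0,-15.9,2,0,1,0,0,0,-18,1.5,0,1,0,0,0,-20,1.1,0,1,0,0,0,-20,1.1,0,1]
}}

```text
time: 13.25
tool_pos: [0.6046, -0.3207, 0.0481]
ee_rot: [-3.141, 0.002, 1.645]
wrist_force: [1.5, -0.2, 4.9]
width: 0.0137
finger_force: 30.0
```

```bash
python3 k.py 2.1 2.2 2.3 2.4 2.5 2.6
```

```text
t 13.25 r 41.7 cam 2.022 Ft 0.15 Fr 1.5 F [ 1.5 -0.2  4.9] w 0.013697349353238934
2.1 [-3.2 -0.7  0. ]
2.2 [-7.1 -2.4  0. ]
2.3 [-10.8  -4.4   0. ]
2.4 [-14.2  -6.7   0. ]
2.5 [-17.4  -9.5   0. ]
2.6 [-20.3 -12.5   0.1]
```

Call:
{"op": "arm_command", "data": {
  "targets": [0,0,0,-1.6,-0.1,0,1,0,0,0,-3.2,-0.5,0,1,0,0,0,-5.2,-1.2,0,1,0,0,0,-7.1,-2.1,0,1,0,0,0,-7.1,-2.1,0,1]
}}

```text
time: 13.75
tool_pos: [0.6026, -0.3276, 0.0481]
ee_rot: [-3.14, 0.001, 1.645]
wrist_force: [0.8, 1.5, 6.5]
width: 0.0136
finger_force: 30.0
```

```bash
python3 k.py 2.3 2.4 2.5; python3 m2.py
```

```text
t 13.75 r 41.7 cam 2.192 Ft 1.66 Fr 0.16 F [0.8 1.5 6.5] w 0.013622246923410887
2.3 [-4.1 -1.9  0. ]
2.4 [-7.6 -4.3  0. ]
2.5 [-10.8  -7.    0. ]
[ 0.60259142 -0.32755427  0.04810237] [-3.14043510e+00  1.48241379e-03  1.64495727e+00] [0.82931659 1.28285753 6.01573721]
pin 200 mean [-30.1  -0.2] min [-35.9 -11.6] max [-24.1  11.9] z 33.6
knob 953 mean [37.5 -9.9] min [ 18.4 -17.7] max [56.8 -6.1] z 82.8
world [ 0.60045167 -0.32041679  0.08281002]
handle ((-100.65098571777344, -19.205217361450195), (6.730762958526611, 1.021722674369812), 79.60372924804688)
front -0.05 0
front -0.03 -64.8
front -0.01 -60.1
front 0.01 -64.6
front 0.03 -64.5
front 0.05 -64.7
```

Call:
{"op": "arm_command", "data": {
  "targets": [0,0,0,-2,-0.9,0,1,0,0,0,-4,-1.8,0,1,0,0,0,-4,-1.8,0,1,0,0,0,-4,-1.8,0,1]
}}

```text
time: 14.2
tool_pos: [0.6009, -0.3313, 0.0481]
ee_rot: [-3.14, 0.001, 1.645]
wrist_force: [1.0, 2.4, 7.1]
width: 0.0138
finger_force: 30.0
```

```bash
python3 k.py 2.4 2.5 2.6
```

```text
t 14.2 r 41.7 cam 2.29 Ft 2.56 Fr -0.19 F [1.  2.4 7.1] w 0.013759491144733722
2.4 [-4.  -2.3  0. ]
2.5 [-7.2 -5.1  0. ]
2.6 [-10.1  -8.1   0. ]
```

Call:
{"op": "arm_command", "data": {
  "targets": [0,0,0,-2,-1.1,0,1,0,0,0,-4,-2.3,0,1,0,0,0,-4,-2.3,0,1,0,0,0,-4,-2.3,0,1]
}}

```text
time: 14.6
tool_pos: [0.5988, -0.3352, 0.0481]
ee_rot: [-3.14, 0.0, 1.645]
wrist_force: [0.5, 2.7, 7.4]
width: 0.0137
finger_force: 30.0
```

```bash
python3 k.py 2.4 2.5 2.6
```

```text
t 14.6 r 41.8 cam 2.397 Ft 2.56 Fr -1.07 F [0.5 2.7 7.4] w 0.013673426239958757
2.4 [-0.2  0.1 -0. ]
2.5 [-3.4 -2.6  0. ]
2.6 [-6.4 -5.6  0. ]
```

Call:
{"op": "arm_command", "data": {
  "targets": [0,0,0,-1.7,-1.3,0,1,0,0,0,-3.4,-2.7,0,1,0,0,0,-3.4,-2.7,0,1,0,0,0,-3.4,-2.7,0,1]
}}

```text
time: 15.0
tool_pos: [0.5964, -0.3385, 0.0481]
ee_rot: [-3.14, -0.0, 1.645]
wrist_force: [-0.2, 3.9, 7.7]
width: 0.014
finger_force: 30.0
```

```bash
python3 k.py 2.5 2.6 2.7
```

```text
t 15.0 r 41.8 cam 2.496 Ft 2.94 Fr -2.63 F [-0.2  3.9  7.7] w 0.014042261232346984
2.5 [-0.3  0.1 -0. ]
2.6 [-3.2 -3.   0. ]
2.7 [-5.8 -6.3  0. ]
```

Call:
{"op": "arm_command", "data": {
  "targets": [0,0,0,-1.3,-1.8,0,1,0,0,0,-2.8,-3.4,0,1,0,0,0,-2.8,-3.4,0,1,0,0,0,-2.8,-3.4,0,1]
}}

```text
time: 15.4
tool_pos: [0.5936, -0.3417, 0.0481]
ee_rot: [-3.14, 0.0, 1.645]
wrist_force: [0.5, 2.3, 6.5]
width: 0.014
finger_force: 30.0
```

```bash
python3 k.py 2.65 2.7 2.75
```

```text
t 15.4 r 41.8 cam 2.596 Ft 2.0 Fr -1.27 F [0.5 2.3 6.5] w 0.013994579229729341
2.65 [-1.6 -1.6  0. ]
2.7 [-2.9 -3.2  0. ]
2.75 [-4.1 -5.   0. ]
```

Call:
{"op": "arm_command", "data": {
  "targets": [0,0,0,-1.3,-1.6,0,1,0,0,0,-2.6,-3.4,0,1,0,0,0,-2.6,-3.4,0,1,0,0,0,-2.6,-3.4,0,1]
}}

```text
time: 15.8
tool_pos: [0.5905, -0.3445, 0.0481]
ee_rot: [-3.141, 0.0, 1.645]
wrist_force: [1.5, 2.3, 6.8]
width: 0.0142
finger_force: 30.0
```

```bash
python3 k.py 2.75 2.8 2.85
```

```text
t 15.8 r 41.8 cam 2.697 Ft 2.6 Fr -0.81 F [1.5 2.3 6.8] w 0.014191009318643618
2.75 [-1.4 -1.7  0. ]
2.8 [-2.5 -3.5  0. ]
2.85 [-3.5 -5.4  0. ]
```

Still only springs; continuing in smaller steps.

Call:
{"op": "arm_command", "data": {
  "targets": [0,0,0,-1.1,-1.8,0,1,0,0,0,-2.3,-3.6,0,1,0,0,0,-2.3,-3.6,0,1,0,0,0,-2.3,-3.6,0,1]
}}

```text
time: 16.2
tool_pos: [0.5873, -0.347, 0.0481]
ee_rot: [-3.141, 0.0, 1.646]
wrist_force: [1.8, 2.2, 6.7]
width: 0.0137
finger_force: 30.0
```

```bash
python3 k.py 2.85 2.9; python3 m2.py | grep front
```

```text
t 16.2 r 41.8 cam 2.794 Ft 2.78 Fr -0.81 F [1.8 2.2 6.7] w 0.013657633888797385
2.85 [-1.3 -1.9  0. ]
2.9 [-2.2 -3.8  0. ]
front -0.05 -61.2
front -0.03 -61.9
front -0.01 -60.4
front 0.01 -62.4
front 0.03 -63.0
front 0.05 -60.9
```

Call:
{"op": "arm_command", "data": {
  "targets": [0,0,0,-1,-1.9,0,1,0,0,0,-1.9,-3.9,0,1,0,0,0,-1.9,-3.9,0,1,0,0,0,-1.9,-3.9,0,1]
}}

```text
time: 16.65
tool_pos: [0.5837, -0.3492, 0.0481]
ee_rot: [-3.141, 0.0, 1.645]
wrist_force: [2.2, 2.8, 5.7]
width: 0.0142
finger_force: 30.0
```

```bash
python3 k.py 2.95 3.0
```

```text
t 16.65 r 41.8 cam 2.895 Ft 3.24 Fr -1.37 F [2.2 2.8 5.7] w 0.014193481301360738
2.95 [-1.1 -2.   0. ]
3.0 [-1.8 -4.   0. ]
```

Call:
{"op": "arm_command", "data": {
  "targets": [0,0,0,-0.4,-1,0,1,0,0,0,-0.8,-2,0,1,0,0,0,-0.8,-2,0,1,0,0,0,-0.8,-2,0,1]
}}

```text
time: 17.05
tool_pos: [0.582, -0.3501, 0.0481]
ee_rot: [3.141, 0.0, 1.646]
wrist_force: [2.6, 2.9, 6.4]
width: 0.0136
finger_force: 30.0
```

```bash
python3 k.py 3.0 3.05
```

```text
t 17.05 r 41.8 cam 2.941 Ft 3.59 Fr -1.46 F [2.6 2.9 6.4] w 0.013595001990688695
3.0 [-1.  -2.3 -0. ]
3.05 [-1.6 -4.3 -0. ]
```

Call:
{"op": "arm_command", "data": {
  "targets": [0,0,0,-0.4,-1.1,0,1,0,0,0,-0.7,-2.2,0,1,0,0,0,-0.7,-2.2,0,1,0,0,0,-0.7,-2.2,0,1]
}}

```text
time: 17.45
tool_pos: [0.58, -0.351, 0.0481]
ee_rot: [3.141, 0.001, 1.646]
wrist_force: [3.0, 1.8, 5.9]
width: 0.0136
finger_force: 30.0
```

```bash
python3 k.py 3.05 3.1
```

```text
t 17.45 r 41.8 cam 2.993 Ft 3.47 Fr -0.47 F [3.  1.8 5.9] w 0.01359406474754243
3.05 [-0.9 -2.2 -0. ]
3.1 [-1.4 -4.3 -0. ]
```

Call:
{"op": "arm_command", "data": {
  "targets": [0,0,0,-0.4,-1.1,0,1,0,0,0,-0.8,-2.2,0,1,0,0,0,-0.8,-2.2,0,1,0,0,0,-0.8,-2.2,0,1]
}}

```text
time: 17.85
tool_pos: [0.5782, -0.3518, 0.0481]
ee_rot: [3.14, 0.0, 1.646]
wrist_force: [3.7, 1.0, 4.9]
width: 0.0138
finger_force: 30.0
```

```bash
python3 k.py 3.1 3.15
```

```text
t 17.85 r 41.9 cam 3.04 Ft 3.79 Fr 0.33 F [3.7 1.  4.9] w 0.013814889772504344
3.1 [-0.8 -2.4 -0. ]
3.15 [-1.2 -4.5 -0. ]
```

Call:
{"op": "arm_command", "data": {
  "targets": [0,0,0,-0.4,-1.1,0,1,0,0,0,-0.7,-2.3,0,1,0,0,0,-0.7,-2.3,0,1,0,0,0,-0.7,-2.3,0,1]
}}

```text
time: 18.25
tool_pos: [0.5759, -0.3526, 0.0481]
ee_rot: [3.14, 0.0, 1.646]
wrist_force: [3.1, 2.3, 5.8]
width: 0.0135
finger_force: 30.0
```

```bash
python3 k.py 3.15 3.2
```

```text
t 18.25 r 41.9 cam 3.099 Ft 3.69 Fr -1.31 F [3.1 2.3 5.8] w 0.013531818191252975
3.15 [-0.5 -2.1 -0. ]
3.2 [-0.8 -4.2 -0. ]
```

Call:
{"op": "arm_command", "data": {
  "targets": [0,0,0,-0.2,-1.1,0,1,0,0,0,-0.5,-2.1,0,1,0,0,0,-0.6,-3.1,0,1,0,0,0,-0.7,-4.1,0,1,0,0,0,-0.7,-4.1,0,1,0,0,0,-0.7,-4.1,0,1]
}}

```text
time: 18.85
tool_pos: [0.5723, -0.3535, 0.0481]
ee_rot: [3.14, 0.0, 1.646]
wrist_force: [4.2, 2.3, 5.2]
width: 0.0138
finger_force: 30.0
```

```bash
python3 k.py 3.25 3.3
```

```text
t 18.85 r 41.9 cam 3.188 Ft 4.62 Fr -1.37 F [4.2 2.3 5.2] w 0.01377963447011384
3.25 [-0.3 -2.6 -0. ]
3.3 [-0.4 -4.7 -0. ]
```

Rising now; small steps.

Call:
{"op": "arm_command", "data": {
  "targets": [0,0,0,-0.1,-1.1,0,1,0,0,0,-0.2,-2.3,0,1,0,0,0,-0.2,-2.3,0,1,0,0,0,-0.2,-2.3,0,1]
}}

```text
time: 19.25
tool_pos: [0.5699, -0.354, 0.0481]
ee_rot: [3.14, 0.0, 1.646]
wrist_force: [4.4, 2.1, 5.0]
width: 0.0134
finger_force: 30.0
```

```bash
python3 k.py 3.3 3.35
```

```text
t 19.25 r 42.0 cam 3.245 Ft 4.69 Fr -1.41 F [4.4 2.1 5. ] w 0.013369871417994884
3.3 [-0.1 -2.3 -0. ]
3.35 [-0.1 -4.4 -0. ]
```

Call:
{"op": "arm_command", "data": {
  "targets": [0,0,0,0,-1.1,0,1,0,0,0,0,-2.2,0,1,0,0,0,0,-2.2,0,1,0,0,0,0,-2.2,0,1]
}}

```text
time: 19.65
tool_pos: [0.5682, -0.3542, 0.0481]
ee_rot: [3.139, 0.001, 1.646]
wrist_force: [5.4, 1.4, 5.3]
width: 0.0136
finger_force: 30.0
```

```bash
python3 k.py 3.35 3.4
```

```text
t 19.65 r 42.0 cam 3.285 Ft 5.48 Fr -0.79 F [5.4 1.4 5.3] w 0.013586364322624337
3.35 [-0.  -2.7 -0. ]
3.4 [ 0.1 -4.8 -0. ]
```

Call:
{"op": "arm_command", "data": {
  "targets": [0,0,0,0,-1.1,0,1,0,0,0,0.1,-2.2,0,1,0,0,0,0.1,-2.2,0,1,0,0,0,0.1,-2.2,0,1]
}}

```text
time: 20.05
tool_pos: [0.5662, -0.3544, 0.0481]
ee_rot: [3.138, 0.001, 1.646]
wrist_force: [5.4, 2.3, 5.0]
width: 0.0138
finger_force: 30.0
```

```bash
python3 k.py 3.35 3.4; python3 m2.py | grep front
```

```text
t 20.05 r 42.0 cam 3.335 Ft 5.5 Fr -1.93 F [5.4 2.3 5. ] w 0.013780403105314674
3.35 [-0.  -0.6 -0. ]
3.4 [ 0.1 -2.7 -0. ]
front -0.05 -60.1
front -0.03 -60.8
front -0.01 -60.1
front 0.01 -60.4
front 0.03 -61.5
front 0.05 -60.7
```

Call:
{"op": "arm_command", "data": {
  "targets": [0,0,0,0.1,-1.1,0,1,0,0,0,0.2,-2.1,0,1,0,0,0,0.2,-2.1,0,1,0,0,0,0.2,-2.1,0,1]
}}

```text
time: 20.5
tool_pos: [0.5643, -0.3545, 0.0481]
ee_rot: [3.138, 0.001, 1.646]
wrist_force: [5.5, 2.0, 4.8]
width: 0.0139
finger_force: 30.0
```

```bash
python3 k.py 3.4 3.45
```

```text
t 20.5 r 42.0 cam 3.38 Ft 5.55 Fr -1.93 F [5.5 2.  4.8] w 0.01390639426947394
3.4 [ 0.1 -0.8 -0. ]
3.45 [ 0.3 -2.9 -0. ]
```

Call:
{"op": "arm_command", "data": {
  "targets": [0,0,0,0.2,-1.1,0,1,0,0,0,0.4,-2.1,0,1,0,0,0,0.4,-2.1,0,1,0,0,0,0.4,-2.1,0,1]
}}

```text
time: 20.9
tool_pos: [0.5628, -0.3545, 0.0481]
ee_rot: [3.136, 0.002, 1.646]
wrist_force: [8.0, 0.5, 4.0]
width: 0.0136
finger_force: 30.0
```

```bash
python3 k.py 3.45 3.5
```

```text
t 20.9 r 42.0 cam 3.415 Ft 7.98 Fr -0.69 F [8.  0.5 4. ] w 0.013617034764390168
3.45 [ 0.2 -1.5 -0. ]
3.5 [ 0.5 -3.5 -0. ]
```

Call:
{"op": "arm_command", "data": {
  "targets": [0,0,0,0,0,0,1,0,0,0,0,0,0,1]
}}

```text
time: 21.1
tool_pos: [0.5628, -0.3545, 0.0481]
ee_rot: [3.136, 0.002, 1.646]
wrist_force: [8.1, 1.6, 3.7]
width: 0.0137
finger_force: 30.0
```

```bash
python3 k.py 3.45 3.5
```

```text
t 21.1 r 42.0 cam 3.416 Ft 8.08 Fr -1.79 F [8.1 1.6 3.7] w 0.013660570341768338
3.45 [ 0.2 -1.4 -0. ]
3.5 [ 0.5 -3.5 -0. ]
```

Call:
{"op": "arm_command", "data": {
  "targets": [0,0,0,0.1,-0.4,0,1,0,0,0,0.1,-0.8,0,1,0,0,0,0.1,-0.8,0,1,0,0,0,0.1,-0.8,0,1]
}}

```text
time: 21.5
tool_pos: [0.5624, -0.3545, 0.0481]
ee_rot: [3.136, 0.002, 1.646]
wrist_force: [9.5, 1.1, 2.5]
width: 0.0137
finger_force: 30.0
```

```bash
python3 k.py 3.45 3.5
```

```text
t 21.5 r 42.0 cam 3.425 Ft 9.5 Fr -1.37 F [9.5 1.1 2.5] w 0.013742236968206594
3.45 [ 0.2 -1.  -0. ]
3.5 [ 0.5 -3.1 -0. ]
```

Call:
{"op": "arm_command", "data": {
  "targets": [0,0,0,-0.2,0.6,0,1,0,0,0,-0.2,1.2,0,1,0,0,0,-0.2,1.2,0,1]
}}

```text
time: 21.8
tool_pos: [0.5625, -0.3545, 0.0481]
ee_rot: [3.138, 0.002, 1.646]
wrist_force: [6.7, 1.5, 3.5]
width: 0.0138
finger_force: 30.0
```

```bash
python3 k.py
```

```text
t 21.8 r 42.1 cam 3.423 Ft 6.7 Fr -1.7 F [6.7 1.5 3.5] w 0.013751750734292792
```

Call:
{"op": "arm_command", "data": {
  "targets": [0,0,0,-0.2,1,0,0.7,0,0,0,-0.2,1,0,0.3,0,0,0,-0.2,1,0,0.2,0,0,0,-0.2,1,0,0.2,0,0,0,-0.2,1,-20,0.2,0,0,0,-0.2,1,-50,0.2,0,0,0,0,-40,-90,0.2,0,0,0,0,-80,-130,0.2,0,0,0,0,-100,-160,0.2,0,0,0,0,-100,-160,0.2,0,0,0,0,-100,-160,0.2,0,0,0,0,-100,-160,0.2]
}}

```text
time: 23.0
tool_pos: [0.4605, -0.361, 0.2051]
ee_rot: [-3.139, -0.003, 1.646]
wrist_force: [-0.0, -0.3, -0.7]
width: 0.0376
finger_force: 0.0
```

```bash
python3 m2.py; python3 - <<'E'
import cv2;cv2.imwrite("pics/w5.png",cv2.resize(cv2.imread("pics/w4.png")[90:240,180:420],None,fx=3,fy=3))
E
```

```text
[ 0.46064591 -0.36083749  0.20459766] [-3.13808972 -0.00353752  1.64592022] [0.03566704 0.80256639 0.36640463]
pin 71 mean [-26.    0.7] min [-32.6 -11.2] max [-20.2  11.2] z 33.6
knob 211 mean [ -4.4 -41.5] min [-11.3 -49.7] max [  4.5 -34.3] z 81.8
world [ 0.56092466 -0.35492243  0.08181113]
handle ((-101.99739837646484, 0.9393768310546875), (10.937941551208496, 44.8693962097168), 0.135093092918396)
front -0.05 -60.1
front -0.03 -60.4
front -0.01 -60.1
front 0.01 -60.8
front 0.03 -60.6
front 0.05 -60.4
```

View pics/w5.png

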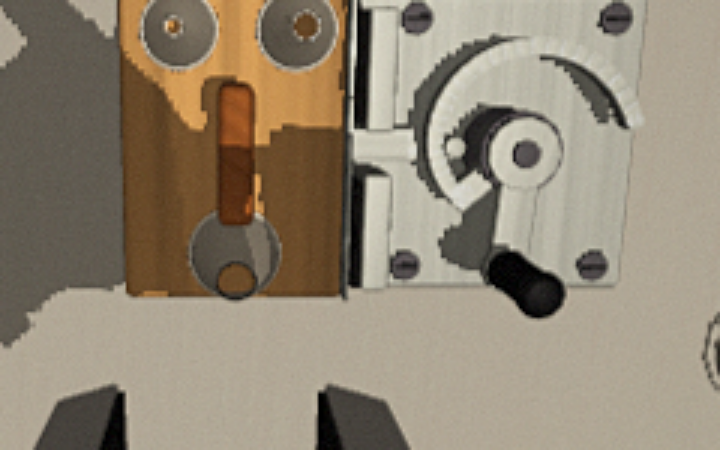

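The picture shows the rack flush on the seat, the hook wrapped round the pin at (455,147), and the knob free at (540,293). Handing in.

```bash
python3 -c "
from bench import robot
print(robot.close_job())"
```

```text
the job is handed in; nothing more can be done
None
```

I docked the rack, turned the cam to about 3.42 rad, where the knob resisted at about 8 to 9.5 N (snug is 6.5 to 9, too tight is over 11), let go of everything and handed the job in at about 23 s; no verdict came back.

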